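# Torque-check the clamp screw of a sign foot

### The arm

A 6-joint arm with a two-finger parallel gripper is mounted at the origin on a cart in front of the work surface, level with it; the furniture and walls round the work are solid. World frame = base frame: x ahead of the robot, y to its left, z up, the work surface at z = 0. Lengths are in m, angles in rad, forces in N, time in s.
With the tool pointing down it reaches from about 0.35 to 0.975 m from the base axis. Payload 4.9 kg.
Tool frame: the origin (TCP) lies on the centre line of the jaws, within the pads' length; the fingertips stand ahead of it and the grasp point (between the pads) is the TCP (manip.tip_extent is the z of the fingertips in the tool frame, in m); z points along the fingers, y is the line along which they close (so a half turn about z gives the same grasp; the last joint's range is limited). The gripper opens to 85 mm and grips with 20 to 120 N. Pads are 22 mm wide; open, the fingers measure 114 mm over their backs; the gripper's body (76 mm by 85 mm) begins 54 mm behind the grasp point. The pads swing forward as they close: fully open they stand 13 mm farther back than shut.
Start: joints at [-1.382, 0.053, 1.613, -0, 1.476, -0.119], TCP at [0.189, -0.596, 0.25] pointing down, gripper open.
Joint ranges: [-3.01, 3.01], [-1.01, 2.22], [0.06, 2.58], [-1.02, 4.17], [0.09, 2.62], [-3.14, 3.14]. Speed limits (rad/s): [2.57, 2.57, 3.14, 3.14, 3.14, 3.14].

### API

Orientations are given as a unit quaternion [w, x, y, z].
In Python, from plant import manip gives the robot as it stands. The module is installed in compiled form; this text tells all that it offers.
- The arm moves only by the shell command python3 -m crank FILE, which reads ROWS from the file FILE. ROWS is a JSON list of rows, 1 to 5 of them, each an object with the fields jaw (the opening from 0.0 (shut) to 1.0 (fully open)), dx, dy, dz (the shift in m), ax, ay, az (a rotation vector in rad); a field left out counts as zero (the opening has to be given); each row shifts and turns the commanded pose from where the row before left it, along the tool's axes as they then stand; what a row does not reach is not made up. A row lasts 1/8 s, in which the tool goes at most 0.0625 m and 0.188 rad, less where a joint would pass 70% of its speed; a pose out of reach is approached as far as the arm can. The fingers move at their own pace and stop on an object; the grip force is fixed at half the most. Time passes only in rows, so rows that do not move let the fingers close. It prints the time, the measured TCP pose, the force, the opening and the grip force at its end. Input that does not fit is refused with a message, and nothing moves.
- manip.state(): the state, without advancing time (a new reading comes with each control period).
- manip.grab_frame(name): name is "scene" or "top" or "wrist"; returns (picture, depth): 480x640x3 uint8, red, green, blue; 480x640 float32, m along the optical axis (not along the pixel's ray), 0 where there is no reading.
- manip.camera_params(name): a dict with "intrinsics" (3x3 intrinsics, pixels), "k1" (the pictures are not rectified: a ray, as slopes to the right and down, at radius r is drawn at 1 + k1 r^2 times it, then the intrinsics apply), "xyz" and "orientation" of the camera in the world. Camera axes: x right, y down, z forward; pixel columns grow to the right and rows downward; lengths in m; the calibration is good to about 2 mm. A picture is of the moment at which its call begins: read the wrist's pose just before it. camera_params takes no time and is no camera call; for the wrist camera it gives the pose at the moment of the call.
- manip.job_done(): hands the job in; it is judged then, once.
Trained networks look in the newest picture that a camera, given by its name, has taken for a name from the list of things; names that differ only in an ending like _2 or _b are one class to them, and where a whole thing is asked for, a point or a joint stands for the part that bears it (a point fixed in the world has none). Each returns a list of dicts, best first, with "conf" (0 to 1); they miss things now and then, are a little off and sometimes report something else, mostly with a low value. They report only what shows in the picture. A call takes as long as a camera call. They do not tell look-alikes from the thing itself.
- manip.look_for(camera, query): "extent" ([left, top, right, bottom] in pixels, round what is visible of it).
- manip.outline_of(camera, query): "region" (480x640 bool, what is visible of it) and "extent" ([left, top, right, bottom] in pixels, round what is visible of it).
- manip.mark_of(camera, query): "centre" ([row, column] in pixels: a listed point, or the origin of a listed thing).
The state is a dict: "time": time; "joint_pos": joint angles; "joint_vel": joint speeds; "joint_efforts": joint torques, N m; "tool_pos": TCP position; "tool_rot": TCP orientation; "contact_force": force on the tool from outside, world axes, zero at the start; "ft_torque": the same for the moment, N m; "gripper_width": opening from 0.0 (shut) to 1.0 (fully open); "grasp_force": force on a finger pad.
Only numpy, scipy, OpenCV 4.12 (cv2) and the standard library are available. Lean on these libraries where they do the work, as an engineer would, in place of code of your own. Each camera call takes 0.05 s, during which the arm holds its last target. There are 200 camera calls.

### The job

Check that the clamp screw of the sign foot holds. Fit the slotted torque key fully down onto the screw's wing head and let go of it, then push the pad at the end of its beam sideways in the tightening direction (clockwise seen from above) until the key shows about 0.7 N m (about 7 N at the pad), and hold that load steadily for two seconds; never overload the key and do not turn the screw. Then ease off, lift the key off and set it down upright on the bare table, clear of the foot, without disturbing the other things.

Things in the scene. Friction and masses are not known exactly. Their poses are not given: they have to be found in the camera images.
- key: loose steel beam torque key, 0.35 kg, standing socket down. Origin: centre of the hub's underside; z up; a thin elastic beam runs from the hub along the key's -x. Hub 64 (x) x 36 (y) x 27.5 mm tall; in its underside a slot 46.2 (x) x 16.2 (y) mm, 19.5 mm deep, chamfered 3 mm at the mouth
- key_grip (a point): centre of the key's black upright grip block, 48 mm above the key's underside on its axis; 30 (x) x 22 (y) mm, from 27.5 to 68.5 mm above the underside. Grasp it from above across y, fingertips not lower than 30 mm above the underside. A wire pointer runs from the hub over the beam, to 78 mm from the axis, 26 mm above the underside
- key_pad (a point): centre of the steel pad at the beam's end, 100 mm from the key's axis along the key's -x, 11 mm above the key's underside (41 mm above the table when seated); 22 (x) x 16 (y) x 18 mm tall. One pushes its flat sides, which face the key's +-y; pushing its -y side towards +y tightens
- key_beam (a joint): bend of the beam against the hub, rad, 0 unloaded, positive when the pad is pushed the tightening way (to the key's +y, clockwise from above). Spring 10 N m/rad: 0.07 rad = 0.7 N m = 7 N at the pad. 0.05 to 0.09 rad (outer ticks of the white scale) is the wanted load; 0.115 rad either way overloads. The seated slot has some free play, so the pad swings 5 to 15 mm before the beam bends
- screw_head (a point): centre of the top of the clamp screw's steel wing head. x along the wing, z up. Wing 44 (x) x 14 (y) x 20 mm tall on a round boss 54 mm across; its top is 50 mm above the table. The fully seated key's underside is 30 to 31 mm above the table. The tight screw stands about 1.4 N m. The key fits either way round, but its beam is clear of the panel only when it points to the robot
- wing_end (a point): end of the wing (22 mm from the screw's axis, along the screw head's -x, which is the end nearer the robot), half way up it; it shows whether the screw turns
- sign_foot: fixed grey base of the sign, origin on the table under the screw's axis. 190 x 110 x 22 mm, from 45 mm in front of the screw (its -x) to 145 mm behind (its +x). A blank clear panel, 170 mm wide, 6 mm thick, top 128 mm above the table, stands across it 122 mm behind the screw (jaws from 106 to 138 mm, 48 mm high)
- stapler: dark blue stapler, 148 x 36 x 45 mm, bystander, origin at the centre of its underside
- vial: small vial, 23 mm wide, 49 mm tall, bystander, origin at the centre of its underside
- roll: roll of fixing plaster, 52 mm wide, 25 mm tall, bystander, origin at the centre of its underside
- pc_mouse: black computer mouse, 108 x 60 x 34 mm, bystander, origin at the centre of its underside
Things that resemble listed ones, but are neither listed nor needed, are in the scene too. Of the things that look like the sign_foot, the larger one is meant.

How it is judged:
On the way, in this order (a step that is already met when the one before it is completed fails the run):
1. the key stands fully down on the wing head, let go (horizontal distance between key and screw_head below 0.005 m and height (world z) of key below 0.0335 m and angle between key's own z axis and vertical below 0.1 rad and angle between the x axis of key and the x axis of screw_head, either way round below 0.2 rad and contact force between the fingers and key below 0.2 N), for 0.2 s.
2. the beam shows 0.5 to 0.9 N m in the tightening direction for 1.5 s without a break, the key still seated (value of joint key_beam between 0.05 and 0.09 rad and horizontal distance between key and screw_head below 0.006 m and height (world z) of key below 0.0345 m), for 1.5 s.
At the end, for the whole second after the job is handed in: the key stands upright (within 0.08 rad) and at rest on the table top, its axis more than 70 mm from the screw's and not touching the foot; the end of the wing is within 2 mm of where it was (height (world z) of key between -0.005 and 0.005 m and angle between key's own z axis and vertical below 0.08 rad and horizontal distance between key and screw_head above 0.07 m and linear speed of key below 0.02 m/s and contact force between key and sign_foot below 0.1 N and distance of wing_end from where it was at the start of the episode below 0.002 m).
It fails at once if the key is overloaded (more than 1.15 N m, 0.115 rad, either way) (value of joint key_beam above 0.115 rad or value of joint key_beam below -0.115 rad).
It fails at once if the screw is turned (wing end moves more than 2 mm) (distance of wing_end from where it was at the start of the episode above 0.002 m).
It fails at once if the key is tipped over (angle between key's own z axis and vertical above 0.6 rad).
It fails at once if a bystander is pushed more than 15 mm (distance of any of stapler, vial, roll, pc_mouse from where it was at the start of the episode above 0.015 m).
It also fails if it takes over 69 s, if anything falls off the work surface, if the arm or the gripper's body presses on something with over 40 N, if the wrist force passes 120 N, or if a joint passes its speed limit or range.

## Working session

There is one attempt and no reset: what is moved stays moved. The work goes in short steps, Python scripts to look and compute and a shell command to move; the robot and the scene stay as the last step left them, time stands still between calls to the robot, and variables do not carry over. Pictures are saved under pics/ and viewed, at most 10 in all, crops included, and the job is handed in when it is done.

```bash
mkdir -p pics
cat > h.py <<'E'
import numpy as np, cv2
from scipy.spatial.transform import Rotation as R
from plant import manip
def q2R(q): return R.from_quat([q[1],q[2],q[3],q[0]]).as_matrix()
def cam(n):
    p=manip.camera_params(n); return np.array(p["intrinsics"]),p["k1"],np.array(p["xyz"]),q2R(p["orientation"])
def ray(c,rc):
    K,k1,t,Rm=c; d=np.array([(rc[1]-K[0,2])/K[0,0],(rc[0]-K[1,2])/K[1,1]]); u=d.copy()
    for _ in range(20): u=d/(1+k1*(u@u))
    return t,Rm@np.array([u[0],u[1],1.])
def onz(c,rc,z):
    t,d=ray(c,rc); return t+d*(z-t[2])/d[2]
def atdepth(c,rc,D):
    t,d=ray(c,rc); return t+d*D
def proj(c,P):
    K,k1,t,Rm=c; q=Rm.T@(np.array(P)-t); u=q[:2]/q[2]; u=u*(1+k1*(u@u)); return np.array([K[1,1]*u[1]+K[1,2],K[0,0]*u[0]+K[0,2]])
def tri(rs):
    A=np.zeros((3,3));b=np.zeros(3)
    for t,d in rs:
        d=d/np.linalg.norm(d);M=np.eye(3)-np.outer(d,d);A+=M;b+=M@t
    x=np.linalg.solve(A,b); return x,[np.linalg.norm(np.cross(x-t,d/np.linalg.norm(d))) for t,d in rs]
def save(n,im): cv2.imwrite("pics/"+n,cv2.cvtColor(im,cv2.COLOR_RGB2BGR))
E
python3 - <<'E'
from h import *
for n in ["scene","top"]:
    im,d=manip.grab_frame(n); save(n+"0.png",im); np.save(n+"d.npy",d); c=cam(n)
    print(n,c[2].round(3),c[0][0,0],c[1])
    for q in ["key","key_grip","key_pad","screw_head","wing_end","sign_foot","stapler","vial","roll","pc_mouse"]:
        for m in manip.mark_of(n,q)[:4]:
            r=m["centre"]; i,j=int(round(r[0])),int(round(r[1])); D=d[min(max(i,0),479),min(max(j,0),639)]
            print(q,round(m["conf"],2),np.round(r),atdepth(c,r,D).round(3))
s=manip.state();print(s["time"],s["tool_pos"],s["tool_rot"],manip.tip_extent)
E
```

```text
scene [0.105 0.965 0.697] 536.7561593240788 -0.04636209619887045
key 0.81 [341. 283.] [0.524 0.311 0.013]
key 0.7 [265. 334.] [0.551 0.044 0.024]
key_grip 0.77 [318. 282.] [0.529 0.304 0.063]
key_pad 0.86 [355. 328.] [0.432 0.305 0.015]
key_pad 0.31 [268. 333.] [0.548 0.055 0.022]
screw_head 0.53 [253. 333.] [0.561 0.029 0.044]
screw_head 0.47 [244. 233.] [0.791 0.1   0.038]
wing_end 0.65 [247. 233.] [0.786 0.106 0.035]
wing_end 0.54 [254. 341.] [0.543 0.025 0.045]
sign_foot 0.81 [254. 230.] [0.794 0.111 0.015]
sign_foot 0.66 [265. 334.] [0.55  0.045 0.023]
stapler 0.9 [233. 413.] [ 0.453 -0.217  0.005]
stapler 0.47 [340. 283.] [0.523 0.313 0.017]
stapler 0.2 [254. 340.] [0.545 0.028 0.047]
vial 0.78 [324. 211.] [0.681 0.329 0.003]
roll 0.86 [293. 235.] [0.682 0.243 0.025]
pc_mouse 0.62 [215. 446.] [ 0.403 -0.345  0.012]
top [0.48  0.013 1.572] 571.5751723550221 0.00547632282404222
key 0.67 [254. 215.] [0.53  0.279 0.029]
key_grip 0.63 [248. 208.] [0.542 0.292 0.064]
key_pad 0.58 [286. 207.] [0.443 0.298 0.018]
screw_head 0.54 [244. 311.] [0.558 0.021 0.051]
screw_head 0.43 [156. 286.] [0.8   0.093 0.033]
wing_end 0.64 [159. 282.] [0.793 0.106 0.019]
wing_end 0.42 [252. 313.] [0.538 0.017 0.024]
sign_foot 0.85 [156. 287.] [0.803 0.093 0.02 ]
sign_foot 0.64 [242. 311.] [0.564 0.022 0.052]
sign_foot 0.58 [289. 209.] [0.436 0.294 0.019]
sign_foot 0.38 [242. 314.] [0.565 0.013 0.051]
stapler 0.65 [290. 406.] [ 0.441 -0.233  0.043]
vial 0.5 [196. 201.] [0.682 0.317 0.046]
vial 0.31 [251. 313.] [0.541 0.015 0.027]
roll 0.5 [191. 236.] [ 0.705  0.23  -0.   ]
pc_mouse 0.62 [299. 454.] [ 0.418 -0.366  0.03 ]
1.1 [ 0.18936379 -0.59559654  0.25030847] [-8.36592308e-06  9.88179067e-01  1.53304051e-01  3.27613151e-06] 0.019
```

View pics/scene0.png

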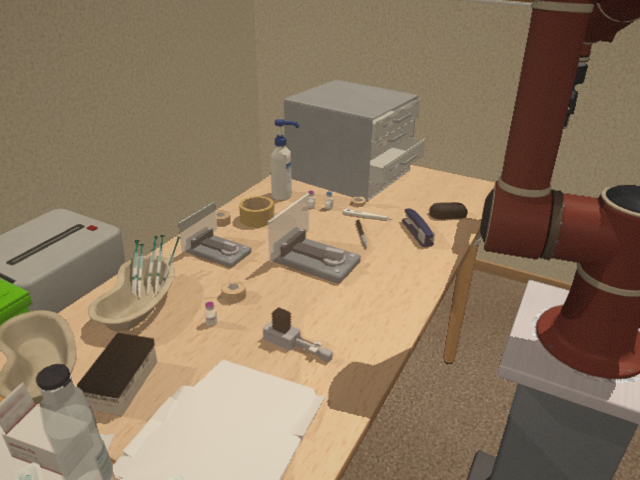

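View pics/top0.png

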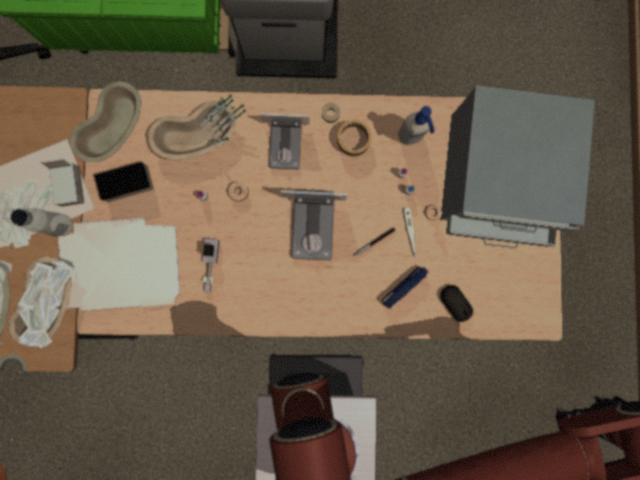

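The larger foot is at scene (320,258) / top (313,235), with its smaller look-alike at scene (217,248) / top (285,145). There is only one key, at scene (283,335) / top (209,255), with its pad towards the robot. Next I take wrist views.

```bash
cat >> h.py <<'E'
def delta(target,yaw,tilt=None):
    """tool-axes shift and rotation vector to TCP target with tool down, tool x at world yaw"""
    s=manip.state(); Rt=q2R(s["tool_rot"]); p=np.array(s["tool_pos"])
    Rg=R.from_euler("z",yaw).as_matrix()@np.diag([1,-1,-1.])
    d=Rt.T@(np.array(target)-p); r=R.from_matrix(Rt.T@Rg).as_rotvec()
    print("t",round(s["time"],2),"shift",d.round(4),"rot",r.round(4),"n",np.linalg.norm(d).round(3)); return d,r
E
python3 - <<'E'
from h import *
c=cam("wrist"); s=manip.state(); Rt=q2R(s["tool_rot"]); print("cam in tool",Rt.T@(c[2]-s["tool_pos"]),(Rt.T@c[3]).round(3),c[0][0])
delta([0.45,-0.3,0.27],0); delta([0.46,0.03,0.27],0)
E
```

```text
cam in tool [ 0.07776369  0.00032761 -0.12429621] [[ 0.001 -0.954 -0.301]
 [ 1.     0.001  0.002]
 [-0.002 -0.301  0.954]] [412.57687389   0.         322.25460613]
t 1.1 shift [ 0.3379 -0.2027 -0.0197] rot [-0.     -0.      0.3078] n 0.395
t 1.1 shift [ 0.4475 -0.5142 -0.0197] rot [-0.     -0.      0.3078] n 0.682
```

```bash
echo '[{"jaw": 1,"dx": 0.05,"dy": -0.03,"dz": -0.004},{"jaw": 1,"dx": 0.05,"dy": -0.03,"dz": -0.004},{"jaw": 1,"dx": 0.05,"dy": -0.03,"dz": -0.004},{"jaw": 1,"dx": 0.05,"dy": -0.03,"dz": -0.004},{"jaw": 1,"dx": 0.05,"dy": -0.03,"dz": -0.004}]' > rows.txt && python3 -m crank rows.txt && echo '[{"jaw": 1,"dx": 0.05,"dy": -0.03},{"jaw": 1,"dx": 0.05,"dy": -0.03},{"jaw": 1,"dx": 0.05,"dy": -0.03},{"jaw": 1,"az": 0.154},{"jaw": 1,"az": 0.154}]' > rows.txt && python3 -m crank rows.txt; python3 -c "
from h import *
delta([0.57,0.02,0.27],0)"
```

```text
time: 1.72
tool_pos: [0.3832, -0.3754, 0.2707]
tool_rot: [0.0, 0.988, 0.153, 0.0]
contact_force: [0.6, -0.4, -0.8]
gripper_width: 0.999
grasp_force: 0.0
time: 2.35
tool_pos: [0.4984, -0.2447, 0.2703]
tool_rot: [0.0, 1.0, -0.002, -0.0]
contact_force: [0.8, -0.1, -0.3]
gripper_width: 1.003
grasp_force: 0.0
t 2.35 shift [ 0.0708 -0.265   0.0003] rot [ 0.0001  0.0001 -0.0032] n 0.274
```

```bash
echo '[{"jaw": 1,"dx": 0.014,"dy": -0.053},{"jaw": 1,"dx": 0.014,"dy": -0.053},{"jaw": 1,"dx": 0.014,"dy": -0.053},{"jaw": 1,"dx": 0.014,"dy": -0.053},{"jaw": 1,"dx": 0.014,"dy": -0.053}]' > rows.txt && python3 -m crank rows.txt && echo '[{"jaw": 1}]' > rows.txt && python3 -m crank rows.txt >/dev/null
cat > look.py <<'E'
from h import *
import sys
tag=sys.argv[1]; qs=sys.argv[2:]
c=cam("wrist"); im,d=manip.grab_frame("wrist"); save(tag+".png",im)
import pickle; out={"c":c,"d":d}
for q in qs:
    ms=manip.mark_of("wrist",q); out[q]=[(m["conf"],m["centre"]) for m in ms[:3]]
    for cf,r in out[q]:
        i,j=[int(np.clip(round(v),0,m)) for v,m in zip(r,(479,639))]; print(q,round(cf,2),np.round(r,1),atdepth(c,r,d[i,j]).round(4))
pickle.dump(out,open(tag+".pkl","wb")); s=manip.state(); print(s["time"],s["tool_pos"])
E
python3 look.py s1 screw_head wing_end sign_foot
```

```text
time: 2.98
tool_pos: [0.5681, 0.021, 0.2706]
tool_rot: [0.0, 1.0, -0.0, 0.0]
contact_force: [1.7, -0.1, 0.2]
gripper_width: 1.006
grasp_force: 0.0
screw_head 0.71 [198.5 326.9] [0.5655 0.0178 0.0511]
wing_end 0.92 [223.3 332.2] [0.5351 0.0122 0.0233]
sign_foot 0.85 [188.9 324.8] [0.5736 0.0196 0.0502]
3.3 [0.56774633 0.01823432 0.27027248]
```

View pics/s1.png

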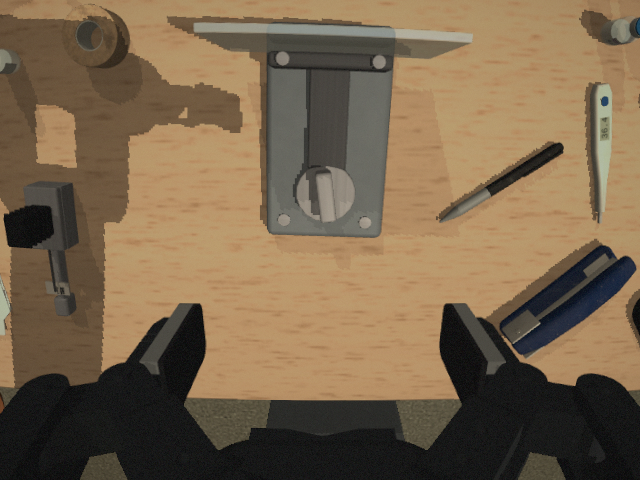

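The larger foot is at (325,150), with the wing head at (325,195) slanted with its far end towards +y. The key is at the left (50,225), pad at (65,300). I measure the yaw of the wing from depth and use the second view over the key.

```bash
cat >> h.py <<'E'
def cloud(c,d):
    K,k1,t,Rm=c; jj,ii=np.meshgrid(np.arange(640),np.arange(480))
    p=np.stack([jj,ii],-1).reshape(-1,1,2).astype(float)
    u=cv2.undistortPoints(p,K,np.array([k1,0,0,0,0.])).reshape(480,640,2)
    q=np.dstack([u*d[...,None],d]); return q@Rm.T+t
def rect(P,ctr,rad,z0,z1):
    m=(abs(P[...,2]-(z0+z1)/2)<(z1-z0)/2)&(np.hypot(P[...,0]-ctr[0],P[...,1]-ctr[1])<rad)
    q=P[m]; (c,wh,a)=cv2.minAreaRect((q[:,:2]*1000).astype(np.float32)); e=np.linalg.eigh(np.cov(q[:,:2].T))[1][:,1]
    print(len(q),"rect c",np.round(c,1),"wh",np.round(wh,1),"ang",round(a,1),"| mean",q.mean(0).round(4),"pca deg",np.degrees(np.arctan(e[1]/e[0])).round(1),"z med",np.median(q[:,2]).round(4)); return m
E
python3 - <<'E'
from h import *; import pickle
o=pickle.load(open("s1.pkl","rb")); P=cloud(o["c"],o["d"])
rect(P,(.56,.018),.035,.043,.06); rect(P,(.56,.018),.04,.024,.036)
rect(P,(.6,.02),.13,.015,.026)
rect(P,(.53,.3),.06,.06,.08)
delta([0.56,0.29,0.27],0)
E
```

```text
820 rect c [565.8  19. ] wh [44.3 14. ] ang 6.9 | mean [0.567  0.0191 0.0503] pca deg 6.6 z med 0.0504
2326 rect c [563.9  16.4] wh [77.5 71.5] ang 79.7 | mean [0.5711 0.0185 0.0303] pca deg -14.1 z med 0.0305
13657 rect c [615.8  17.7] wh [159.1 190.9] ang 87.7 | mean [0.6017 0.0185 0.0224] pca deg -0.6 z med 0.0225
900 rect c [539.3 292.6] wh [25.  31.2] ang 87.5 | mean [0.5405 0.2901 0.0672] pca deg 2.4 z med 0.068
t 3.3 shift [-8.100e-03 -2.718e-01  2.000e-04] rot [ 0.0004  0.0001 -0.0015] n 0.272
```

```bash
echo '[{"jaw": 1,"dy": -0.054},{"jaw": 1,"dy": -0.054},{"jaw": 1,"dy": -0.054},{"jaw": 1,"dy": -0.054},{"jaw": 1,"dy": -0.054}]' > rows.txt && python3 -m crank rows.txt && echo '[{"jaw": 1}]' > rows.txt && python3 -m crank rows.txt >/dev/null; python3 look.py s2 key key_grip key_pad screw_head
python3 - <<'E'
from h import *; import pickle
o=pickle.load(open("s2.pkl","rb")); P=cloud(o["c"],o["d"])
rect(P,(.53,.3),.06,.06,.08);rect(P,(.53,.3),.045,.02,.035);rect(P,(.44,.3),.04,.012,.03)
rect(P,(.56,.018),.035,.043,.06)
E
```

```text
time: 3.92
tool_pos: [0.5685, 0.2892, 0.2705]
tool_rot: [0.0, 1.0, -0.001, 0.0]
contact_force: [0.1, -0.6, -0.3]
gripper_width: 1.003
grasp_force: 0.0
key 0.87 [213.7 315.5] [0.5551 0.2957 0.0634]
key_grip 0.67 [226.6 319.7] [0.5454 0.2922 0.0686]
key_pad 0.81 [309.7 311.6] [0.4425 0.3005 0.021 ]
key_pad 0.49 [212.4 318.9] [0.5544 0.293  0.0568]
screw_head 0.59 [198.7 624. ] [0.5672 0.0164 0.0501]
4.3 [0.56842568 0.2875315  0.27039385]
969 rect c [539.6 293. ] wh [22.6 31. ] ang 86.3 | mean [0.5412 0.2929 0.0684] pca deg -4.0 z med 0.0688
1462 rect c [528.6 293.6] wh [36.  86.6] ang 86.5 | mean [0.5467 0.2931 0.0278] pca deg -3.1 z med 0.0279
755 rect c [454.8 298.3] wh [25.9 50. ] ang 85.0 | mean [0.4549 0.2983 0.0205] pca deg -3.5 z med 0.0206
858 rect c [566.4  19.6] wh [44.7 15.9] ang 7.4 | mean [0.5671 0.0218 0.0496] pca deg 6.8 z med 0.0505
```

View pics/s2.png

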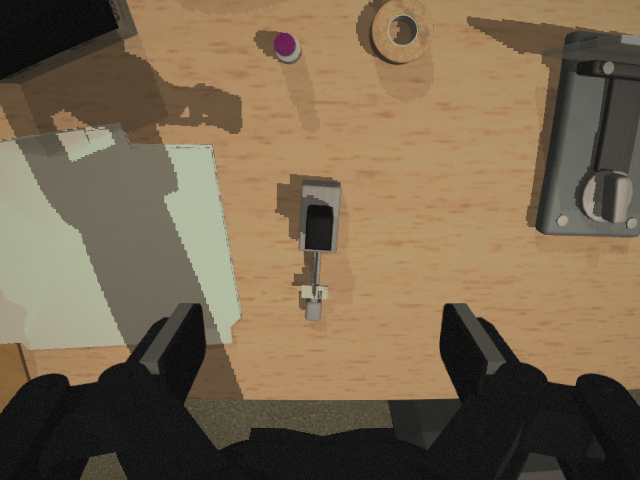

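The key stands at (318,228), with its pad at (313,310) towards the robot; the paper and vial are clear of it. The measured key is (0.5396,0.293), yaw -3.6°, grip top 0.0685 as described. The measured screw is (0.566,0.019), yaw +6.9°, top 0.0504. Now I grasp.

```bash
python3 -c "
from h import *
delta([0.5395,0.2929,0.12],-0.063)"
echo '[{"jaw": 1,"dx": -0.0145,"dy": -0.0025,"dz": 0.05},{"jaw": 1,"dx": -0.0145,"dy": -0.0025,"dz": 0.05},{"jaw": 1,"dz": 0.05,"az": 0.062},{"jaw": 1}]' > rows.txt && python3 -m crank rows.txt; python3 -c "
from h import *
delta([0.5395,0.2929,0.053],-0.063)"; python3 look.py s3 key_grip;  python3 - <<'E'
from h import *; import pickle
o=pickle.load(open("s3.pkl","rb")); P=cloud(o["c"],o["d"])
rect(P,(.54,.293),.03,.06,.08)
E
```

```text
t 4.3 shift [-0.029  -0.0053  0.1504] rot [ 0.0003 -0.0001  0.0603] n 0.153
time: 4.8
tool_pos: [0.5358, 0.2917, 0.1153]
tool_rot: [0.002, 0.999, -0.032, -0.005]
contact_force: [-0.8, 0.9, -0.0]
gripper_width: 1.001
grasp_force: 0.0
t 4.8 shift [ 0.0042 -0.0017  0.0623] rot [ 0.0044  0.0091 -0.0003] n 0.062
4.9 [0.53991689 0.29367933 0.12173341]
3209 rect c [539.5 293.3] wh [22.8 31.4] ang 87.0 | mean [0.5417 0.2932 0.0684] pca deg -3.3 z med 0.0688
```

```bash
echo '[{"jaw": 1,"dz": 0.034},{"jaw": 1,"dz": 0.033},{"jaw": 1},{"jaw": 1}]' > rows.txt && python3 -m crank rows.txt; echo '[{"jaw": 0},{"jaw": 0},{"jaw": 0},{"jaw": 0},{"jaw": 0}]' > rows.txt && python3 -m crank rows.txt
```

```text
time: 5.4
tool_pos: [0.5412, 0.2949, 0.0567]
tool_rot: [-0.001, 1.0, -0.031, 0.002]
contact_force: [0.5, -0.9, 0.1]
gripper_width: 1.002
grasp_force: 0.0
time: 6.02
tool_pos: [0.5392, 0.2943, 0.0538]
tool_rot: [-0.0, 1.0, -0.031, 0.0]
contact_force: [-0.4, -1.0, 3.2]
gripper_width: 0.252
grasp_force: 59.4
```

```bash
echo '[{"jaw": 0,"dz": -0.03},{"jaw": 0,"dz": -0.035},{"jaw": 0,"dz": -0.035},{"jaw": 0},{"jaw": 0}]' > rows.txt && python3 -m crank rows.txt; python3 look.py s4 key_grip key_pad
python3 - <<'E'
from h import *; import pickle
o=pickle.load(open("s4.pkl","rb")); P=cloud(o["c"],o["d"])
rect(P,(.54,.293),.045,.115,.145);rect(P,(.54,.293),.03,.155,.18)
delta([0.566,0.019,0.154],0.12)
E
```

```text
time: 6.65
tool_pos: [0.5378, 0.2938, 0.1509]
tool_rot: [0.001, 1.0, -0.031, -0.002]
contact_force: [-0.3, -0.4, -4.4]
gripper_width: 0.249
grasp_force: 59.5
key_grip 0.73 [328.5 324. ] [0.6158 0.2891 0.275 ]
6.8 [0.53753907 0.29370961 0.15037882]
6974 rect c [557.4 292.4] wh [48.4 26.5] ang 86.8 | mean [0.5585 0.292  0.128 ] pca deg 87.5 z med 0.1254
11065 rect c [538.5 293.2] wh [59.  31.3] ang 86.2 | mean [0.5438 0.2931 0.1672] pca deg 86.8 z med 0.1663
t 6.8 shift [ 0.0455  0.2724 -0.0033] rot [ 0.0016  0.0043 -0.1822] n 0.276
```

```bash
echo '[{"jaw": 0,"dx": 0.009,"dy": 0.054},{"jaw": 0,"dx": 0.009,"dy": 0.054},{"jaw": 0,"dx": 0.009,"dy": 0.055},{"jaw": 0,"dx": 0.009,"dy": 0.055},{"jaw": 0,"dx": 0.009,"dy": 0.055}]' > rows.txt && python3 -m crank rows.txt>/dev/null; echo '[{"jaw": 0,"az": -0.091},{"jaw": 0,"az": -0.091},{"jaw": 0},{"jaw": 0}]' > rows.txt && python3 -m crank rows.txt
cat > rel.py <<'E'
from h import *; import sys
# grip top & hub top in wrist frame, and current TCP
c=cam("wrist"); s=manip.state(); im,d=manip.grab_frame("wrist"); save(sys.argv[1]+".png",im); P=cloud(c,d); x,y,z=s["tool_pos"]
print(s["time"],np.round(s["tool_pos"],4),"yaw",np.degrees(R.from_matrix(q2R(s["tool_rot"])@np.diag([1,-1,-1])).as_euler("zyx")).round(2))
m=(abs(P[...,2]-(z-.0525+.0275))<.004)&(np.hypot(P[...,0]-x,P[...,1]-y)<.06)
q=P[m]; print("hub z",np.median(q[:,2]).round(4),len(q)); print(cv2.minAreaRect((q[:,:2]*1000).astype(np.float32)))
try: rect(P,(.566,.019),.035,.045,.056)
except Exception as e: print("no wing")
delta([0.566,0.019,0.084],0.12)
E
python3 rel.py s5
```

```text
time: 7.92
tool_pos: [0.5665, 0.0192, 0.1525]
tool_rot: [-0.0, 0.998, 0.059, -0.001]
contact_force: [0.2, -0.1, -4.1]
gripper_width: 0.247
grasp_force: 60.4
7.925 [0.5665 0.0192 0.1525] yaw [6.8  0.07 0.01]
hub z 0.1268 5019
((553.1265869140625, 16.942367553710938), (92.82091522216797, 36.166603088378906), 6.722062587738037)
91 rect c [586.5  21.8] wh [ 2.7 13.9] ang 7.1 | mean [0.5869 0.0219 0.0485] pca deg -83.6 z med 0.0488
t 7.97 shift [-0.0005  0.0002  0.0687] rot [-0.0002  0.001  -0.0008] n 0.069
```

View pics/s5.png

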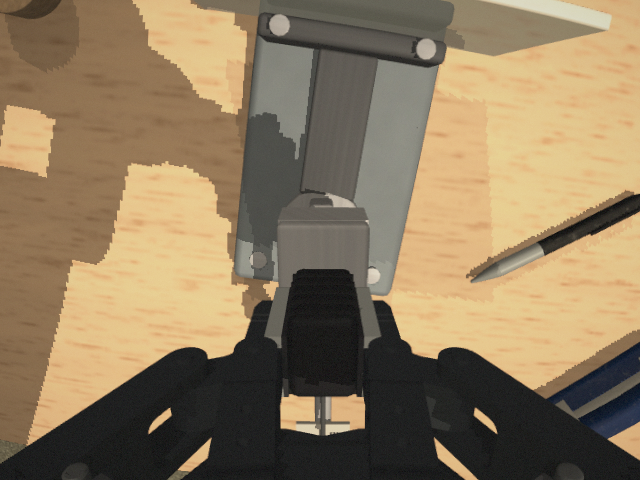

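The wing (320,200) lines up below the hub (325,245), with the yaw matching. The key needs a shift of about -1.2 mm in x.

```bash
echo '[{"jaw": 0,"dx": -0.001,"dy": -0.0008,"dz": 0.02},{"jaw": 0,"dz": 0.015},{"jaw": 0,"dz": 0.01},{"jaw": 0},{"jaw": 0}]' > rows.txt && python3 -m crank rows.txt; echo '[{"jaw": 0,"dz": 0.005},{"jaw": 0,"dz": 0.004},{"jaw": 0}]' > rows.txt && python3 -m crank rows.txt
```

```text
time: 8.6
tool_pos: [0.5662, 0.0197, 0.1087]
tool_rot: [0.0, 0.998, 0.06, 0.0]
contact_force: [-0.5, -0.6, -3.7]
gripper_width: 0.246
grasp_force: 60.4
time: 8.98
tool_pos: [0.5654, 0.0197, 0.0987]
tool_rot: [-0.0, 0.998, 0.06, -0.0]
contact_force: [-0.6, 0.4, -3.2]
gripper_width: 0.251
grasp_force: 60.5
```

```bash
echo '[{"jaw": 0,"dz": 0.004},{"jaw": 0,"dz": 0.004},{"jaw": 0}]' > rows.txt && python3 -m crank rows.txt; echo '[{"jaw": 0,"dz": 0.004},{"jaw": 0,"dz": 0.002},{"jaw": 0}]' > rows.txt && python3 -m crank rows.txt
```

```text
time: 9.35
tool_pos: [0.5654, 0.0197, 0.0906]
tool_rot: [-0.0, 0.998, 0.06, -0.001]
contact_force: [1.1, 0.4, -4.1]
gripper_width: 0.252
grasp_force: 60.5
time: 9.72
tool_pos: [0.5656, 0.0197, 0.085]
tool_rot: [-0.0, 0.998, 0.06, -0.0]
contact_force: [0.2, 0.7, -2.9]
gripper_width: 0.248
grasp_force: 60.5
```

```bash
echo '[{"jaw": 0,"dz": 0.001},{"jaw": 0,"dz": 0.001},{"jaw": 0}]' > rows.txt && python3 -m crank rows.txt; echo '[{"jaw": 0,"dz": 0.001},{"jaw": 0}]' > rows.txt && python3 -m crank rows.txt
```

```text
time: 10.1
tool_pos: [0.5661, 0.0197, 0.0842]
tool_rot: [0.0, 0.998, 0.06, 0.0]
contact_force: [-2.7, 0.1, 3.1]
gripper_width: 0.246
grasp_force: 61.3
time: 10.35
tool_pos: [0.5661, 0.0197, 0.0841]
tool_rot: [0.0, 0.998, 0.06, -0.0]
contact_force: [-6.3, 0.1, 9.0]
gripper_width: 0.246
grasp_force: 62.3
```

```bash
echo '[{"jaw": 0,"dz": -0.0015},{"jaw": 0.6},{"jaw": 0.6},{"jaw": 0.6}]' > rows.txt && python3 -m crank rows.txt; echo '[{"jaw": 0.6,"dz": -0.03},{"jaw": 0.6,"dz": -0.06},{"jaw": 0.6,"dz": -0.06},{"jaw": 0.6},{"jaw": 0.6}]' > rows.txt && python3 -m crank rows.txt
cat > see.py <<'E'
from h import *; import sys
c=cam("wrist"); im,d=manip.grab_frame("wrist"); save(sys.argv[1]+".png",im); P=cloud(c,d); s=manip.state(); print(s["time"],np.round(s["tool_pos"],4))
k=(.566,.019)
for a,b,r in((.092,.106,.03),(.053,.062,.06),(.044,.0523,.13)):
    try: rect(P,k,r,a,b)
    except Exception as e: print("none")
for m in manip.mark_of("wrist","key_pad")[:2]: print(m["conf"],np.round(m["centre"]),onz(c,m["centre"],.041).round(4))
delta([0.467,-0.03,0.12],0.12)
E
python3 see.py s6
```

```text
time: 10.85
tool_pos: [0.5659, 0.0197, 0.0838]
tool_rot: [0.0, 0.998, 0.06, 0.0]
contact_force: [0.1, 0.3, -0.2]
gripper_width: 0.601
grasp_force: 0.0
time: 11.48
tool_pos: [0.5657, 0.0197, 0.2335]
tool_rot: [0.0, 0.998, 0.06, 0.0]
contact_force: [-0.5, 0.3, -1.0]
gripper_width: 0.601
grasp_force: 0.0
11.525 [0.565  0.0198 0.2321]
1555 rect c [566.6  18.7] wh [31.  22.4] ang 6.1 | mean [0.568 0.019 0.099] pca deg 4.8 z med 0.0993
2197 rect c [552.6  17. ] wh [92.9 36. ] ang 6.9 | mean [0.5735 0.0194 0.0583] pca deg 7.3 z med 0.0584
3886 rect c [571.5  18.7] wh [106.3 227. ] ang 88.4 | mean [0.62   0.0144 0.0491] pca deg 2.5 z med 0.0489
0.76 [316. 321.] [0.4662 0.0077 0.041 ]
t 11.57 shift [-0.1026  0.0378  0.1118] rot [-0.0008  0.0037 -0.0002] n 0.156
```

View pics/s6.png

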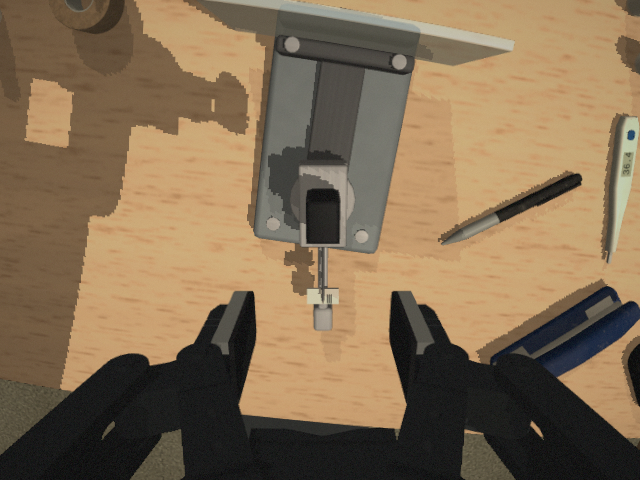

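The key is seated, with its grip at (322,218), pad at (322,318), and the hub top at 0.0584. Next I put the closed fingers on the pad's -y side.

```bash
echo '[{"jaw": 0,"dx": -0.04,"dy": 0.018},{"jaw": 0,"dx": -0.04,"dy": 0.02},{"jaw": 0,"dx": -0.019,"dz": 0.03},{"jaw": 0,"dz": 0.04},{"jaw": 0,"dz": 0.04}]' > rows.txt && python3 -m crank rows.txt; echo '[{"jaw": 0,"dz": 0.03},{"jaw": 0,"dz": 0.03},{"jaw": 0},{"jaw": 0}]' > rows.txt && python3 -m crank rows.txt; python3 -c "
from h import *
delta([0.4714,-0.03,0.055],0.12)"
```

```text
time: 12.2
tool_pos: [0.4706, -0.0297, 0.1209]
tool_rot: [-0.0, 0.998, 0.06, -0.001]
contact_force: [0.6, 0.4, -0.4]
gripper_width: -0.002
grasp_force: 0.0
time: 12.7
tool_pos: [0.472, -0.0298, 0.0639]
tool_rot: [-0.0, 0.998, 0.06, -0.0]
contact_force: [0.4, -0.3, 0.9]
gripper_width: 0.003
grasp_force: 0.0
t 12.7 shift [-0.0006  0.0001  0.0089] rot [-0.0001  0.0004 -0.0001] n 0.009
```

```bash
echo '[{"jaw": 0,"dz": 0.008},{"jaw": 0,"dy": -0.005},{"jaw": 0,"dy": -0.005},{"jaw": 0},{"jaw": 0}]' > rows.txt && python3 -m crank rows.txt; python3 see.py s7
```

```text
time: 13.32
tool_pos: [0.471, -0.0198, 0.056]
tool_rot: [0.0, 0.998, 0.06, 0.0]
contact_force: [-0.6, -0.4, -0.0]
gripper_width: 0.003
grasp_force: 0.0
13.375 [ 0.471  -0.0199  0.056 ]
8218 rect c [557.5  18.6] wh [13.2 23.9] ang 7.9 | mean [0.5572 0.017  0.0989] pca deg -82.6 z med 0.0993
10351 rect c [539.3  16.1] wh [66.2 36.4] ang 6.5 | mean [0.5461 0.0133 0.0584] pca deg -31.1 z med 0.0585
8060 rect c [514.7   7.3] wh [112.9  52. ] ang 20.1 | mean [0.4917 0.0063 0.0499] pca deg 5.8 z med 0.0504
0.76 [319. 247.] [0.4656 0.0079 0.041 ]
t 13.43 shift [-0.0051  0.0095 -0.0641] rot [ 0.0001 -0.0002 -0.0002] n 0.065
```

View pics/s7.png

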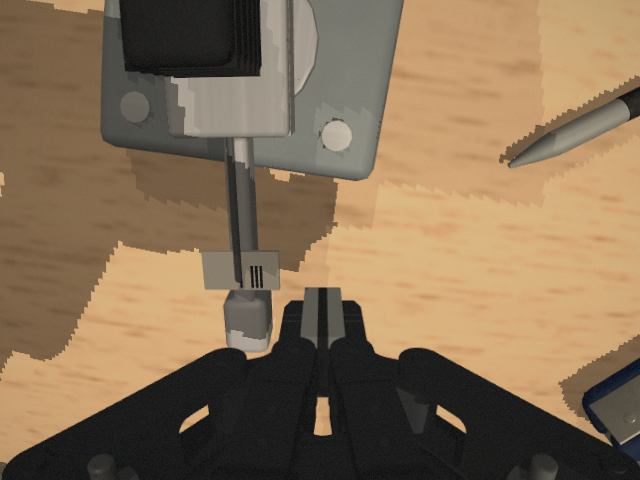

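The closed fingers (323,300) are about 5 mm from the pad (248,320). The pointer (239,280) shows left of the ticks (250–262), so the scale is readable. I advance.

```bash
echo '[{"jaw": 0,"dy": -0.002},{"jaw": 0,"dy": -0.002},{"jaw": 0,"dy": -0.002},{"jaw": 0,"dy": -0.002},{"jaw": 0}]' > rows.txt && python3 -m crank rows.txt; echo '[{"jaw": 0,"dy": -0.001},{"jaw": 0,"dy": -0.001},{"jaw": 0},{"jaw": 0}]' > rows.txt && python3 -m crank rows.txt; python3 see.py s8
```

```text
time: 14.05
tool_pos: [0.4699, -0.0119, 0.0558]
tool_rot: [0.0, 0.998, 0.06, -0.0]
contact_force: [0.2, -0.4, 0.5]
gripper_width: -0.001
grasp_force: 0.1
time: 14.55
tool_pos: [0.4696, -0.0101, 0.0558]
tool_rot: [0.0, 0.998, 0.06, -0.0]
contact_force: [-0.2, -1.5, 0.0]
gripper_width: -0.003
grasp_force: 0.4
14.6 [ 0.4696 -0.0101  0.0558]
8054 rect c [557.3  18.6] wh [12.7 23.2] ang 5.1 | mean [0.5569 0.0176 0.099 ] pca deg -83.4 z med 0.0993
10321 rect c [539.2  16.9] wh [66.1 36.3] ang 5.1 | mean [0.5456 0.0142 0.0584] pca deg -33.4 z med 0.0585
7599 rect c [511.6   9.5] wh [107.  46.] ang 15.2 | mean [0.4897 0.0106 0.05  ] pca deg 7.3 z med 0.0506
0.58 [318. 266.] [0.4657 0.0107 0.041 ]
t 14.65 shift [-0.005   0.0195 -0.0642] rot [ 0.      0.0002 -0.0002] n 0.067
```

```bash
for i in 1; do echo '[{"jaw": 0,"dy": -0.001},{"jaw": 0,"dy": -0.001},{"jaw": 0}]' > rows.txt && python3 -m crank rows.txt | grep -E "pos|force"; done; echo '[{"jaw": 0,"dy": -0.001},{"jaw": 0,"dy": -0.001},{"jaw": 0}]' > rows.txt && python3 -m crank rows.txt | grep -E "pos|force"; python3 see.py s9
```

```text
tool_pos: [0.4694, -0.0079, 0.0558]
contact_force: [-0.6, -1.4, -0.1]
grasp_force: 0.3
tool_pos: [0.4692, -0.0061, 0.0558]
contact_force: [-1.0, -2.1, 0.5]
grasp_force: 1.0
15.45 [ 0.4692 -0.0061  0.0558]
8110 rect c [557.1  19.4] wh [13.1 23.1] ang 5.0 | mean [0.5567 0.0184 0.099 ] pca deg -84.0 z med 0.0993
10246 rect c [539.4  18.1] wh [66.6 36.5] ang 3.9 | mean [0.5454 0.0153 0.0584] pca deg -35.2 z med 0.0585
7539 rect c [496.6  10.9] wh [76.  45.9] ang 18.3 | mean [0.4891 0.014  0.0501] pca deg 5.9 z med 0.0506
0.65 [317. 261.] [0.4652 0.0164 0.041 ]
0.33 [  0. 258.] [0.5744 0.0264 0.041 ]
t 15.5 shift [-0.005   0.0234 -0.0642] rot [ 0.0003  0.     -0.0002] n 0.069
```

```bash
echo '[{"jaw": 0,"dy": -0.001},{"jaw": 0,"dy": -0.001},{"jaw": 0}]' > rows.txt && python3 -m crank rows.txt | grep -E "pos|force"; python3 see.py s10 | sed -n 1,3p
python3 - <<'E'
import cv2,numpy as np
for n in ("s7","s8","s9","s10"):
    g=cv2.cvtColor(cv2.imread(f"pics/{n}.png"),cv2.COLOR_BGR2GRAY); print(n); 
    for r in (260,278): print(r,g[r-2:r+3,200:300].mean(0).astype(int).tolist())
E
```

```text
tool_pos: [0.469, -0.0043, 0.0558]
contact_force: [-0.5, -4.1, 0.4]
grasp_force: 1.9
15.925 [ 0.469  -0.0042  0.0558]
8110 rect c [557.   19.4] wh [12.9 23. ] ang 4.7 | mean [0.5567 0.0186 0.099 ] pca deg -84.0 z med 0.0993
10192 rect c [539.4  17.9] wh [66.6 36.2] ang 4.1 | mean [0.5453 0.0155 0.0584] pca deg -35.8 z med 0.0585
s7
260 [185, 178, 132, 126, 127, 126, 127, 126, 126, 126, 126, 126, 127, 127, 127, 127, 127, 127, 127, 126, 128, 127, 127, 126, 127, 127, 127, 127, 127, 127, 127, 127, 127, 91, 56, 51, 52, 49, 48, 45, 40, 103, 108, 108, 107, 107, 108, 108, 108, 108, 108, 108, 108, 108, 107, 108, 107, 107, 108, 109, 108, 108, 107, 108, 108, 108, 107, 108, 107, 109, 108, 108, 108, 108, 108, 108, 108, 106, 95, 89, 95, 95, 95, 95, 96, 94, 94, 94, 95, 95, 95, 96, 96, 95, 95, 96, 95, 96, 96, 104]
278 [185, 185, 183, 167, 127, 126, 126, 126, 125, 127, 126, 127, 127, 127, 126, 126, 127, 127, 126, 126, 126, 127, 127, 127, 126, 127, 127, 127, 126, 126, 127, 127, 128, 127, 110, 70, 51, 51, 53, 48, 43, 37, 87, 106, 108, 125, 126, 127, 127, 127, 118, 39, 22, 71, 127, 72, 22, 21, 121, 126,
[... 2457 characters left out ...]
26, 127, 127, 127, 127, 126, 126, 127, 126, 126, 127, 124, 99, 49, 52, 51, 52, 48, 45, 54, 97, 107, 107, 107, 108, 106, 108, 107, 109, 107, 108, 107, 107, 108, 108, 107, 108, 108, 108, 109, 107, 107, 108, 108, 108]
278 [183, 184, 184, 184, 183, 184, 184, 183, 184, 184, 183, 185, 184, 184, 184, 185, 185, 184, 184, 184, 184, 184, 184, 184, 184, 172, 141, 126, 126, 126, 127, 127, 127, 126, 126, 126, 126, 128, 126, 126, 126, 126, 127, 126, 126, 126, 127, 126, 126, 126, 127, 127, 127, 126, 126, 127, 127, 126, 127, 125, 127, 125, 99, 22, 34, 102, 124, 72, 48, 51, 53, 50, 47, 42, 29, 23, 60, 105, 86, 21, 50, 110, 119, 56, 28, 68, 127, 127, 126, 126, 126, 127, 128, 126, 127, 126, 126, 127, 127, 126]
```

The zero tick has appeared at 263.5 with the centre tick at 279.5 and the pointer at 271, so the bend is about 0.033 rad; the force of 4 N agrees. I need about 3.5 mm more.

```bash
echo '[{"jaw": 0,"dy": -0.001},{"jaw": 0,"dy": -0.001},{"jaw": 0},{"jaw": 0}]' > rows.txt && python3 -m crank rows.txt | grep -E "pos|force"; echo '[{"jaw": 0,"dy": -0.0007},{"jaw": 0,"dy": -0.0007},{"jaw": 0},{"jaw": 0}]' > rows.txt && python3 -m crank rows.txt | grep -E "pos|force"; python3 see.py s11 | sed -n 1,3p
python3 - <<'E'
import cv2,numpy as np
for n in ("s11",):
    im=cv2.imread(f"pics/{n}.png");g=cv2.cvtColor(im,cv2.COLOR_BGR2GRAY); print(n,g[276:281,250:300].mean(0).astype(int).tolist()) 
    cv2.imwrite("pics/s11c.png",cv2.resize(im[230:360,200:340],None,fx=4,fy=4))
E
```

```text
tool_pos: [0.4688, -0.0024, 0.0558]
contact_force: [-0.7, -5.3, 0.0]
grasp_force: 2.8
tool_pos: [0.4687, -0.0013, 0.0559]
contact_force: [-0.8, -6.8, -0.6]
grasp_force: 3.3
17.025 [ 0.4687 -0.0013  0.0559]
8145 rect c [557.   19.5] wh [12.7 23.1] ang 4.6 | mean [0.5567 0.0188 0.099 ] pca deg -84.0 z med 0.0993
10086 rect c [539.5  18.2] wh [67.  36.2] ang 3.5 | mean [0.5451 0.0157 0.0584] pca deg -36.0 z med 0.0585
s11 [127, 126, 126, 126, 126, 127, 127, 126, 126, 126, 126, 125, 127, 125, 78, 23, 44, 117, 125, 126, 126, 126, 125, 126, 124, 99, 48, 50, 52, 50, 47, 45, 57, 100, 100, 32, 30, 75, 127, 126, 126, 126, 126, 127, 126, 127, 126, 127, 125, 126]
```

View pics/s11c.png

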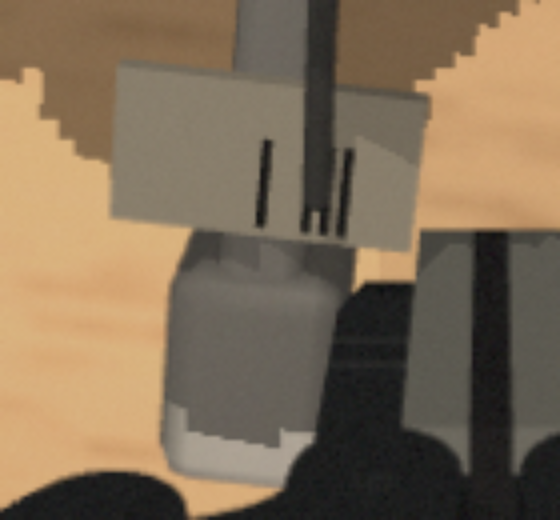

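The pointer tip stands between the first outer tick and the centre tick, so the load is about 0.062 rad. I nudge it 0.5 mm more and hold.

```bash
echo '[{"jaw": 0,"dy": -0.0005},{"jaw": 0},{"jaw": 0},{"jaw": 0},{"jaw": 0}]' > rows.txt && python3 -m crank rows.txt | grep -E "force"; for i in 1; do echo '[{"jaw": 0},{"jaw": 0},{"jaw": 0},{"jaw": 0},{"jaw": 0}]' > rows.txt && python3 -m crank rows.txt | grep -E "force"; echo '[{"jaw": 0},{"jaw": 0},{"jaw": 0},{"jaw": 0},{"jaw": 0}]' > rows.txt && python3 -m crank rows.txt| grep -E "force"; echo '[{"jaw": 0},{"jaw": 0},{"jaw": 0},{"jaw": 0},{"jaw": 0}]' > rows.txt && python3 -m crank rows.txt| grep -E "pos|force"; done; python3 see.py s12 | sed -n 1,3p
python3 - <<'E'
import cv2
g=cv2.cvtColor(cv2.imread("pics/s12.png"),cv2.COLOR_BGR2GRAY)
for r in (276,281,284): print(g[r-1:r+2,255:300].mean(0).astype(int).tolist())
E
```

```text
contact_force: [0.3, -6.7, -1.2]
grasp_force: 3.5
contact_force: [-1.0, -7.0, -0.1]
grasp_force: 3.5
contact_force: [0.5, -7.2, -1.2]
grasp_force: 3.5
tool_pos: [0.4687, -0.0009, 0.0559]
contact_force: [-0.2, -7.8, -0.2]
grasp_force: 3.5
19.625 [ 0.4686 -0.0009  0.0559]
8134 rect c [556.8  19.6] wh [12.8 23.4] ang 6.2 | mean [0.5567 0.0188 0.099 ] pca deg -84.1 z med 0.0993
10074 rect c [539.5  18.1] wh [66.9 36.1] ang 3.5 | mean [0.5451 0.0158 0.0584] pca deg -36.2 z med 0.0585
[126, 126, 127, 127, 126, 127, 127, 126, 126, 115, 23, 34, 88, 127, 126, 127, 126, 126, 127, 127, 122, 64, 48, 51, 52, 50, 51, 46, 52, 92, 72, 20, 50, 106, 127, 126, 126, 127, 127, 125, 127, 126, 128, 126, 127]
[126, 126, 126, 126, 127, 126, 127, 127, 125, 65, 22, 41, 126, 127, 125, 126, 127, 127, 126, 126, 111, 27, 40, 58, 55, 45, 41, 53, 90, 100, 31, 31, 70, 111, 127, 127, 127, 127, 128, 127, 125, 126, 126, 126, 127]
[127, 126, 127, 126, 125, 125, 127, 126, 125, 45, 23, 57, 127, 128, 126, 126, 127, 126, 127, 122, 88, 24, 51, 119, 120, 47, 28, 63, 106, 85, 21, 45, 100, 126, 127, 127, 126, 127, 127, 126, 127, 126, 127, 127, 127]
```

The scale read close to the centre tick and the force was 7.0–7.8 N throughout the 2.5 s hold. I ease off.

```bash
echo '[{"jaw": 0,"dy": 0.002},{"jaw": 0,"dy": 0.002},{"jaw": 0,"dy": 0.003},{"jaw": 0,"dy": 0.004},{"jaw": 0,"dy": 0.006}]' > rows.txt && python3 -m crank rows.txt | grep force; echo '[{"jaw": 0,"dy": 0.01},{"jaw": 0,"dz": -0.03},{"jaw": 0,"dz": -0.06},{"jaw": 0,"dz": -0.05},{"jaw": 0.6,"dz": -0.03}]' > rows.txt && python3 -m crank rows.txt; echo '[{"jaw": 0.6,"dx": 0.045,"dy": -0.015},{"jaw": 0.6,"dx": 0.045,"dy": -0.015},{"jaw": 0.6},{"jaw": 0.6}]' > rows.txt && python3 -m crank rows.txt; python3 see.py s13;python3 -c "
from h import *
delta([0.5665,0.0187,0.13],0.06)"
```

```text
contact_force: [0.8, -0.9, 0.3]
grasp_force: 0.0
time: 20.92
tool_pos: [0.4728, -0.0276, 0.2294]
tool_rot: [0.0, 0.998, 0.06, 0.002]
contact_force: [0.7, 0.3, 0.1]
gripper_width: 0.202
grasp_force: 0.0
time: 21.42
tool_pos: [0.5571, 0.0132, 0.2254]
tool_rot: [-0.0, 0.998, 0.06, -0.001]
contact_force: [0.1, 1.0, -0.3]
gripper_width: 0.599
grasp_force: 0.0
21.475 [0.5568 0.013  0.2256]
1684 rect c [566.6  19.4] wh [31.1 22.7] ang 4.1 | mean [0.5677 0.0194 0.099 ] pca deg 3.9 z med 0.0993
2415 rect c [552.6  18.3] wh [92.3 36.1] ang 4.0 | mean [0.5727 0.0194 0.0583] pca deg 4.6 z med 0.0584
4257 rect c [570.6  19.3] wh [106.5 229.1] ang 88.5 | mean [0.6213 0.0158 0.049 ] pca deg 0.9 z med 0.0489
0.7 [310. 309.] [0.4654 0.0127 0.041 ]
t 21.52 shift [-0.0942  0.0321  0.1058] rot [-0.      0.0003 -0.0009] n 0.145
t 21.52 shift [ 0.0104 -0.0045  0.0958] rot [-0.      0.0003  0.0591] n 0.096
```

```bash
echo '[{"jaw": 0.6,"dx": 0.0095,"dy": -0.0052,"dz": 0.03},{"jaw": 0.6,"dz": 0.03,"az": 0.048},{"jaw": 0.6,"dz": 0.03},{"jaw": 0.6},{"jaw": 0.6}]' > rows.txt && python3 -m crank rows.txt; python3 -c "
from h import *
delta([0.5662,0.0192,0.0845],0.072)"
```

```text
time: 22.15
tool_pos: [0.5667, 0.0195, 0.1374]
tool_rot: [0.0, 0.999, 0.036, 0.001]
contact_force: [-0.1, 0.3, 0.6]
gripper_width: 0.598
grasp_force: 0.0
t 22.15 shift [-0.0006  0.0002  0.0529] rot [ 0.0003 -0.0021 -0.0007] n 0.053
```

```bash
echo '[{"jaw": 0.6,"dz": 0.026},{"jaw": 0.6,"dz": 0.026},{"jaw": 0.6},{"jaw": 0.6}]' > rows.txt && python3 -m crank rows.txt;echo '[{"jaw": 0},{"jaw": 0},{"jaw": 0},{"jaw": 0}]' > rows.txt && python3 -m crank rows.txt; echo '[{"jaw": 0,"dz": -0.005},{"jaw": 0,"dz": -0.005},{"jaw": 0,"dz": -0.005},{"jaw": 0}]' > rows.txt && python3 -m crank rows.txt
```

```text
time: 22.65
tool_pos: [0.5676, 0.0197, 0.0861]
tool_rot: [0.0, 0.999, 0.036, 0.002]
contact_force: [1.2, -0.1, 0.6]
gripper_width: 0.6
grasp_force: 0.0
time: 23.15
tool_pos: [0.5674, 0.0199, 0.0855]
tool_rot: [0.0, 0.999, 0.036, 0.001]
contact_force: [-1.6, 0.1, 6.5]
gripper_width: 0.248
grasp_force: 59.5
time: 23.65
tool_pos: [0.5663, 0.0198, 0.0991]
tool_rot: [0.0, 0.999, 0.036, 0.0]
contact_force: [-0.1, 0.4, -2.9]
gripper_width: 0.247
grasp_force: 58.7
```

```bash
echo '[{"jaw": 0,"dz": -0.03},{"jaw": 0,"dz": -0.03},{"jaw": 0},{"jaw": 0,"dx": -0.001,"dy": -0.054},{"jaw": 0,"dx": -0.001,"dy": -0.054}]' > rows.txt && python3 -m crank rows.txt|grep force; echo '[{"jaw": 0,"dx": -0.001,"dy": -0.055},{"jaw": 0,"dx": -0.001,"dy": -0.055},{"jaw": 0,"dx": -0.001,"dy": -0.055},{"jaw": 0},{"jaw": 0}]' > rows.txt && python3 -m crank rows.txt; echo '[{"jaw": 0,"dz": 0.04},{"jaw": 0,"dz": 0.04},{"jaw": 0,"dz": 0.01},{"jaw": 0},{"jaw": 0}]' > rows.txt && python3 -m crank rows.txt
```

```text
contact_force: [1.3, 0.2, -3.2]
grasp_force: 60.7
time: 24.9
tool_pos: [0.5408, 0.2913, 0.1568]
tool_rot: [0.001, 0.999, 0.036, -0.001]
contact_force: [0.1, -0.6, -3.8]
gripper_width: 0.248
grasp_force: 61.1
time: 25.52
tool_pos: [0.5433, 0.292, 0.0711]
tool_rot: [-0.001, 0.999, 0.036, 0.002]
contact_force: [0.3, 0.2, -2.9]
gripper_width: 0.247
grasp_force: 61.0
```

```bash
echo '[{"jaw": 0,"dz": 0.005},{"jaw": 0,"dz": 0.004},{"jaw": 0},{"jaw": 0}]' > rows.txt && python3 -m crank rows.txt; echo '[{"jaw": 0,"dz": 0.002},{"jaw": 0},{"jaw": 0}]' > rows.txt && python3 -m crank rows.txt
```

```text
time: 26.02
tool_pos: [0.5417, 0.2919, 0.0598]
tool_rot: [0.0, 0.999, 0.036, -0.0]
contact_force: [0.2, -0.8, -3.0]
gripper_width: 0.249
grasp_force: 61.1
time: 26.4
tool_pos: [0.5417, 0.2918, 0.0578]
tool_rot: [0.0, 0.999, 0.036, -0.0]
contact_force: [-0.7, -0.1, -2.8]
gripper_width: 0.247
grasp_force: 61.1
```

```bash
echo '[{"jaw": 0,"dz": 0.0015},{"jaw": 0},{"jaw": 0}]' > rows.txt && python3 -m crank rows.txt; echo '[{"jaw": 0,"dz": 0.001},{"jaw": 0},{"jaw": 0}]' > rows.txt && python3 -m crank rows.txt
```

```text
time: 26.78
tool_pos: [0.5417, 0.2918, 0.0563]
tool_rot: [0.0, 0.999, 0.036, -0.0]
contact_force: [-0.6, -0.8, -2.4]
gripper_width: 0.251
grasp_force: 61.1
time: 27.15
tool_pos: [0.5417, 0.2918, 0.0553]
tool_rot: [-0.0, 0.999, 0.036, -0.0]
contact_force: [-1.0, 0.1, -3.1]
gripper_width: 0.249
grasp_force: 61.3
```

```bash
echo '[{"jaw": 0,"dz": 0.001},{"jaw": 0},{"jaw": 0}]' > rows.txt && python3 -m crank rows.txt | grep force; echo '[{"jaw": 0,"dz": 0.0005},{"jaw": 0},{"jaw": 0}]' > rows.txt && python3 -m crank rows.txt
```

```text
contact_force: [-1.9, -0.9, 5.2]
grasp_force: 62.3
time: 27.9
tool_pos: [0.542, 0.2919, 0.0551]
tool_rot: [0.0, 0.999, 0.036, 0.0]
contact_force: [-3.6, -2.8, 8.7]
gripper_width: 0.244
grasp_force: 62.8
```

Contact with the table. I release, rise and check.

```bash
echo '[{"jaw": 0,"dz": -0.001},{"jaw": 0.6},{"jaw": 0.6},{"jaw": 0.6}]' > rows.txt && python3 -m crank rows.txt | grep -E "width|force"; echo '[{"jaw": 0.6,"dz": -0.03},{"jaw": 0.6,"dz": -0.06},{"jaw": 0.6,"dz": -0.06},{"jaw": 0.6,"dz": -0.04},{"jaw": 0.6}]' > rows.txt && python3 -m crank rows.txt | grep time
python3 - <<'E'
from h import *
c=cam("wrist"); im,d=manip.grab_frame("wrist"); save("s14.png",im); P=cloud(c,d)
rect(P,(.542,.292),.03,.06,.08);rect(P,(.542,.292),.06,.02,.035);rect(P,(.566,.019),.035,.043,.06)
E
```

```text
contact_force: [0.2, 0.4, 0.5]
gripper_width: 0.602
grasp_force: 0.0
time: 29.02
1127 rect c [541.8 291.1] wh [30.4 22. ] ang 4.4 | mean [0.5426 0.2911 0.0686] pca deg 4.4 z med 0.0688
1805 rect c [528.1 289.9] wh [91.5 36.1] ang 4.3 | mean [0.5466 0.2913 0.0278] pca deg 4.1 z med 0.0279
579 rect c [565.6  23.4] wh [43.5 11.5] ang 10.7 | mean [0.564  0.0244 0.0487] pca deg 10.0 z med 0.0497
```

View pics/s14.png

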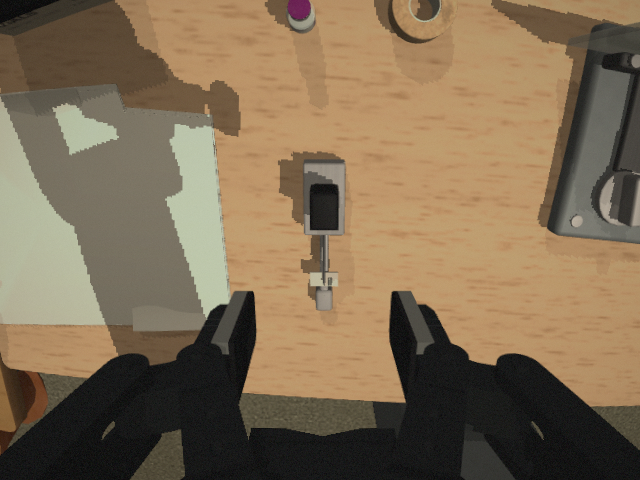

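The key stands upright on the bare table (323,200), well clear of the foot (600,200). The heights match the ones at the start.

```bash
python3 -c "
from plant import manip
print(manip.job_done())"
```

```text
the job is handed in; nothing more can be done
None
```

I handed in the job, but no verdict came back: the key was seated and released, held at about 0.065 rad (7 N) for over 2 s, then eased off, lifted and set upright on the bare table at (0.542, 0.291); the last view cut off the wing, so I have no clean final check that the screw did not turn.

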